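# Free the jammed parts basket, stand it to drip and shut the bath

## Task

The wire basket in the spray-gun parts bath has tipped into the deep end and is jammed aslant, its corners caught under the bath's deck. Turn it level while it is still down in the bath so that its corners come free, lift it out and stand it upright in the middle of the black drip mat, then shut the bath's lid. Leave the bottles and the tin that stand around it where they are.

Things in the scene. Friction and masses are not known exactly. Their poses are not given: they have to be found in the camera images.
- bath: Fixed grey bath with steel deck, 132 (x) by 196 (y) by 84 mm high; origin at the centre of its underside, z up, x from control panel to lid hinge. Tank inside: 96 (x) by 157 (y) mm, upright walls, but the deck (z 80 to 84 mm) overhangs it: mouth only 84 (x) by 146 (y) mm, centred. Floor: z = 6 mm in the deep end (y above -1.5 mm), a step at z = 26 mm in the rest.
- basket_mid (a point): Centre, half-way up, of the loose wire basket: 76 (x) by 140 (y) by 60 mm high (z, up when upright), 0.3 to 0.6 kg, heavier at +y. Starts with its axes as the bath's, but tipped about x by nearly 20 degrees: +y end down in the deep end, underside on the step's edge. So tipped it spans 152 mm and cannot pass the 146 mm mouth; below 5 degrees of tilt it can.
- basket_grip (a point): Centre of the black rubber grip bar fixed on the basket's bail, 85 mm above basket_mid along the basket's z: 14 mm wide (basket x), 88 mm long (basket y), 16 mm high. Same axes as the basket. The bar lies 55 mm over the basket's rim.
- drip_mat: Fixed black ribbed rubber mat, 170 mm (its x) by 240 mm (its y), 4 mm thick; origin at the centre of its underside, z up.
- bath_lid (a joint): Angle of the lid (rad): 0 shut flat on the deck, about 2 wide open, leaning back. A stiff hinge keeps it where it is left; about 2 to 4 N at its tab moves it.
- lid_tab (a point): Centre of the black tab in the middle of the lid's free edge, 127 mm from the hinge line: 24 mm long (its outer end is 139 mm from the hinge), 46 mm wide along the hinge, 7 mm thick. Lid plate: 188 mm wide, 116 mm deep, 3 mm. The point's x points to the hinge, its z is the normal of the lid's outer face.
- lid_hinge (a point): Middle of the lid's hinge line, 60 mm behind (bath +x) the bath's centre and 88 mm above its underside; the hinge runs along the bath's y. The lid opens upward and away from the control panel.
- thinning_bottle_mid (a point): Centre of a bystander: small white bottle with purple cap, 48 mm diameter, 95 mm high.
- tint_can_mid (a point): Centre of a bystander: small paint tin with black top and red lever, 84x76x113 mm.
- solvent_bottle_mid (a point): Centre of a bystander: white wash bottle with red cap and bent spout, 109x66x191 mm.

How it is judged:
By the outcome, as a careful person would: the job done as asked, in the order asked, and still so for the second after the job is handed in, with the robot touching nothing.
It also fails if it takes over 61 s, if anything falls off the work surface, if the arm or the gripper's body presses on something with over 40 N, if the wrist force passes 120 N, or if a joint passes its speed limit or range.

## Robot

A 6-joint arm with a two-finger parallel gripper is mounted at the origin on a cart in front of the work surface, level with it; the furniture and walls round the work are solid. World frame = base frame: x ahead of the robot, y to its left, z up, the work surface at z = 0. Lengths are in mm, angles in rad, forces in N, time in s.
With the tool pointing down it reaches from about 375 to 975 mm from the base axis. Payload 3.8 kg.
Tool frame: the origin (TCP) lies at the very end of the fingers, on their centre line; the grasp point (between the pads) lies 19 mm behind it (r.hold_point_z is the distance from the TCP to the grasp point, in mm); x points along the fingers, z is the direction in which the jaws open and shut, and the axes are right-handed (so a half turn about x gives the same grasp; the last joint's range is limited). The gripper opens to 85 mm and grips with 20 to 120 N. Pads are 22 mm wide; open, the fingers measure 114 mm over their backs; the gripper's body (76 mm by 85 mm) begins 54 mm behind the grasp point. The pads swing forward as they close: fully open they stand 13 mm farther back than shut.
Start: joints at [1.239, 0.264, 1.604, -0, 1.274, -0.037], TCP at [196.118, 645.876, 231.28] pointing down, gripper open.
Joint ranges: [-2.63, 2.63], [-0.94, 2.18], [0.31, 2.57], [-1.31, 4.45], [0, 2.66], [-2.55, 2.55]. Speed limits (rad/s): [2.57, 2.57, 3.14, 3.14, 3.14, 3.14].

## Interface

Orientations are given as a unit quaternion [w, x, y, z].
In Python, from workcell import status, grab_frame, calibration, workorder, r gives the robot as it stands. The module is installed in compiled form; this text tells all that it offers.
- The arm moves only by the tool step_arm, never from a script. Its argument "series" is one flat list of numbers, 6 for each row, row after row: the shift along the tool's x, y, z in mm, then the turn, a rotation vector about the tool's x, y, z in degrees. In form: [tx, ty, tz, rx, ry, rz, tx, ty, tz, rx, ry, rz, ...]. A call has 1 to 12 rows; each row shifts and turns the commanded pose from where the row before left it, along the tool's axes as they then stand; what a row does not reach is not made up. A row lasts 1/10 s, in which the tool goes at most 50 mm and 8.59 degrees, less where a joint would pass 70% of its speed; a pose out of reach is approached as far as the arm can. A call with a gripper value outside its range is refused whole. "fingers" is the opening, from 0 (shut) to 1 (fully open), set as the call begins (left out, the last holds). The fingers move at their own pace and stop on an object; the grip force is fixed at half the most. Time passes only in rows, so rows that do not move let the fingers close. It gives the time, the measured TCP pose, the force and the opening at its end, in the units of the state.
- status.read_state(): the state, without advancing time (a new reading comes with each control period).
- grab_frame(name): name is "side" or "top" or "wrist"; returns the picture (400x640x3 uint8, blue, green, red); there is no depth.
- calibration(name): a dict with "K" (3x3 intrinsics, pixels), "R" (3x3) and "t" (3): a world point X has camera coordinates R X + t. Camera axes: x right, y down, z forward; pixel columns grow to the right and rows downward; lengths in mm; the calibration is good to about 2 mm. The wrist camera is an equidistant fisheye: a pixel r from the principal point sees the ray r / f radians off the axis. A picture is of the moment at which its call begins: read the wrist's pose just before it. calibration takes no time and is no camera call; for the wrist camera it gives the pose at the moment of the call.
- workorder.job_done(): hands the job in, once; it reports no verdict.
The state is a dict: "clock": time; "joint_positions": joint angles; "joint_vel": joint speeds; "effort": joint torques, N m; "eef_pos": TCP position; "tool_rot": TCP orientation; "wrist_force": force on the tool from outside, world axes, zero at the start; "wrist_torque": the same for the moment, N m; "opening": finger opening in mm.
Only numpy, scipy, OpenCV 4.12 (cv2) and the standard library are available. Lean on these libraries where they do the work, as an engineer would, in place of code of your own. Each camera call takes 0.05 s, during which the arm holds its last target.

## Working session

There is one attempt and no reset: what is moved stays moved. The work goes in short steps, Python scripts to look and compute and a tool call to move; the robot and the scene stay as the last step left them, time stands still between calls to the robot, and variables do not carry over. Pictures are saved under pics/ and viewed, and the job is handed in when it is done.

Besides the shell and the picture viewer there is one more tool, called after "Emit:" as a command line: name --argument value ..., lists and objects as JSON in quotes. step_arm: Moves the arm, as the interface text tells. Its arguments: {"type":"object","properties":{"series":{"type":"array","items":{"type":"number"}},"fingers":{"type":"number"}},"required":["series"]}

```bash
mkdir -p pics
python3 - <<'E'
from workcell import status, grab_frame, calibration, workorder, r
import cv2
print(status.read_state())
for n in("side","top","wrist"):
    c=calibration(n);print(n,c)
    cv2.imwrite(f"pics/{n}0.png",grab_frame(n))
print(r.hold_point_z)
E
```

```text
{'clock': 0.0, 'joint_positions': array([ 1.23912636e+00,  2.64762664e-01,  1.60540386e+00, -2.61838684e-05,
        1.27371337e+00, -3.68757318e-02]), 'joint_vel': array([-2.53611584e-05,  1.33235932e-03, -1.76411616e-04,  1.76916364e-04,
       -3.86442284e-04, -1.80999750e-03]), 'effort': array([ 3.78982650e-04, -5.15111768e+01, -3.67323947e+01,  3.23324343e-05,
        1.30270561e-02, -5.23661618e-05]), 'eef_pos': array([195.86606669, 645.17248924, 229.93950873]), 'tool_rot': array([ 0.56734644, -0.42161293,  0.56867025,  0.42068362]), 'wrist_force': array([ 0.92124828,  0.13464142, -0.32543062]), 'wrist_torque': array([-0.02363038, -0.03222532, -0.02143414]), 'opening': 85.84870773550513}
side {'K': array([[376.10992352,   0.        , 322.06866922],
       [  0.        , 376.10992352, 201.29318083],
       [  0.        ,   0.        ,   1.        ]]), 'R': array([[-0.94118977, -0.33730472,  0.01968114],
       [-0.22587608,  0.58480921, -0.77908805],
       [ 0.25128037, -0.7377152 , -0.62660551]]), 't': array([520.6313402 , 262.52554354, 902.56879144])}
top {'K': array([[428.89530515,   0.        , 320.30350552],
       [  0.        , 428.89530515, 202.13234558],
       [  0.        ,   0.        ,   1.        ]]), 'R': array([[ 0.02627078, -0.99954814,  0.01460675],
       [-0.99777945, -0.02711331, -0.06083617],
       [ 0.06120472, -0.0129761 , -0.99804088]]), 't': array([-109.00496168,  561.3361947 , 1104.67820604])}
wrist {'K': array([[309.70691629,   0.        , 323.60993042],
       [  0.        , 309.70691629, 197.20322163],
       [  0.        ,   0.        ,   1.        ]]), 'R': array([[ 0.290443  ,  0.95689116, -0.00147207],
       [ 0.91352598, -0.27682193,  0.29806022],
       [ 0.28480369, -0.08791428, -0.95454593]]), 't': array([-673.07647797,  -38.60958903,  379.7461884 ])}
18.700000000000003
```

View pics/side0.png

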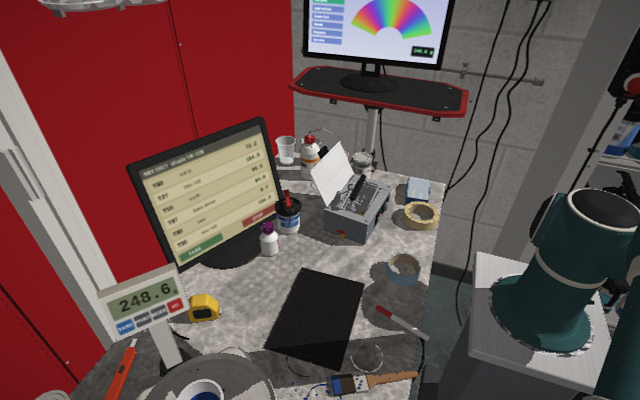

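View pics/top0.png

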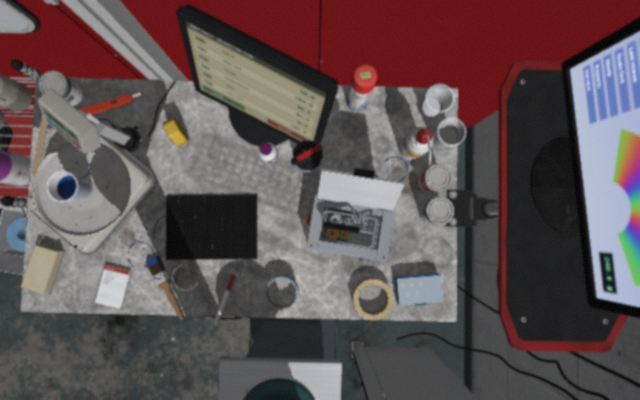

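View pics/wrist0.png

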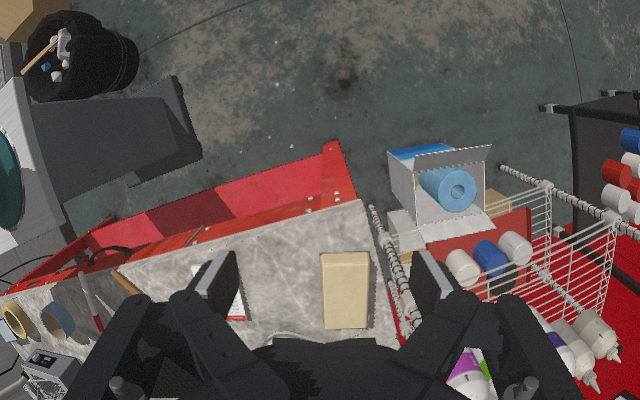

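The bath is at about (352,215) in top, lid open on its far side. The mat is at (211,226) in top and the bottles are beyond the bath. I'll zoom in.

Run:
```python
import cv2
t=cv2.imread("pics/top0.png");s=cv2.imread("pics/side0.png")
cv2.imwrite("pics/tz.png",cv2.resize(t[155:275,295:415],(800,600) if 0 else (600,600),interpolation=cv2.INTER_CUBIC))
cv2.imwrite("pics/sz.png",cv2.resize(s[130:250,310:400],(450,600),interpolation=cv2.INTER_CUBIC))
```

```text
(no output)
```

View pics/tz.png

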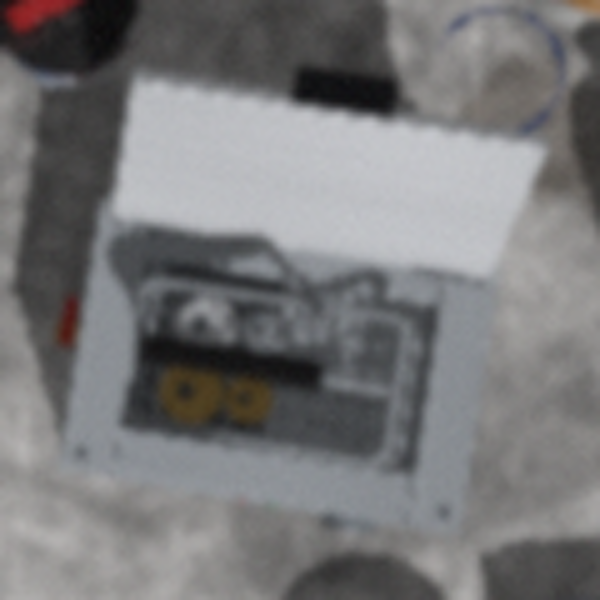

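View pics/sz.png

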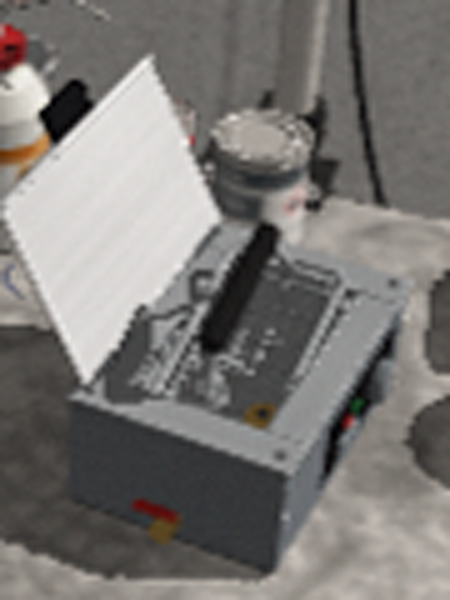

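```bash
cat > h.py <<'E'
import numpy as np, cv2
from workcell import status, grab_frame, calibration, workorder, r
from scipy.spatial.transform import Rotation as Ro
def ray(n,p,c=None):
    c=c or calibration(n);K=c["K"]
    C=-c["R"].T@c["t"]
    a=(np.array(p,float)-K[:2,2])/K[0,0]
    if n=="wrist":
        th=np.linalg.norm(a); d=np.array([*(a/max(th,1e-9)*np.sin(th)),np.cos(th)])
    else: d=np.array([*a,1.])
    d=c["R"].T@d
    return C,d/np.linalg.norm(d)
def onz(n,p,z,c=None):
    C,d=ray(n,p,c); return C+d*(z-C[2])/d[2]
def tri(*rs):
    A=np.zeros((3,3));b=np.zeros(3)
    for C,d in rs:
        P=np.eye(3)-np.outer(d,d);A+=P;b+=P@C
    X=np.linalg.solve(A,b)
    return X,[round(float(np.linalg.norm((np.eye(3)-np.outer(d,d))@(X-C))),1) for C,d in rs]
def proj(n,X,c=None):
    c=c or calibration(n);K=c["K"];q=c["R"]@np.array(X,float)+c["t"]
    if n=="wrist":
        th=np.arctan2(np.hypot(q[0],q[1]),q[2]);u=q[:2]/np.hypot(q[0],q[1])*th
    else:u=q[:2]/q[2]
    return K[0,0]*u+K[:2,2]
def tool():
    s=status.read_state();return s["eef_pos"],Ro.from_quat(s["tool_rot"],scalar_first=True)
np.set_printoptions(precision=2,suppress=True)
E
python3 - <<'E'
from h import *
T=lambda x,y:(295+x/5,155+y/5)
S=lambda x,y:(310+x/5,130+y/5)
print("cams",*[ -calibration(n)["R"].T@calibration(n)["t"] for n in("top","side")])
for nm,t,s in [("FL(+y front)",T(68,470),S(285,470)),("FR",T(462,530),S(410,280)),("BL",T(98,205),S(72,398))]:
    print(nm,onz("top",t,84),onz("side",s,84),tri(ray("top",t),ray("side",s)))
for nm,t,s in [("bar+y",T(142,350),S(213,335)),("bar-y",T(322,373),S(272,238))]:
    print(nm,tri(ray("top",t),ray("side",s)))
print("tab",tri(ray("top",T(345,92)),ray("side",S(67,108))))
# mat corners
for p in [(166,196),(256,194),(168,258),(257,258)]: print(onz("top",p,4))
for p in [(306,268),(364,282),(341,368),(264,349)]: print("s",onz("side",p,4))
p,R=tool();print(p,R.as_matrix())
E
```

```text
cams [ 495.34  -79.4  1138.26] [322.51 687.92 759.84]
FL(+y front) [444.42 -67.51  84.  ] [448.57 -59.81  84.  ] (array([446.91, -66.87,  78.27]), [2.8, 2.8])
FR [ 420.13 -261.11   84.  ] [ 420.2  -254.18   84.  ] (array([ 420.37, -261.92,   78.59]), [0.6, 0.6])
BL [574.75 -78.66  84.  ] [574.98 -75.27  84.  ] (array([575.49, -78.52,  81.21]), [0.5, 0.5])
bar+y (array([ 503.77, -101.15,  129.94]), [0.2, 0.2])
bar-y (array([ 494.5 , -184.91,  141.72]), [0.6, 0.6])
tab (array([ 619.52, -186.2 ,  199.1 ]), [0.5, 0.5])
[570.04 313.25   4.  ]
[581.83  76.59   4.  ]
[407.74 300.24   4.  ]
[413.61  68.01   4.  ]
s [570.73  76.26   4.  ]
s [415.97  67.44   4.  ]
s [403.31 302.21   4.  ]
s [571.24 319.56   4.  ]
[195.95 645.34 230.22] [[-0.   -0.96  0.29]
 [-0.    0.29  0.96]
 [-1.    0.   -0.  ]]
```

Bath yaw is about -7° with its centre near (498,-171). The bar centre is near (499,-143,136) and the lid at about 2.08 rad. The mat centre is near (493,190) with yaw about +2°. These all fit the given sizes. I'll swing over the bath for a close wrist view.

```bash
cat >> h.py <<'E'
def sim(rows,p=None,R=None):
    if p is None:p,R=tool()
    p=np.array(p,float)
    for w in rows:
        w=np.array(w,float);p=p+R.apply(w[:3]);R=R*Ro.from_rotvec(w[3:],degrees=True)
    return p,R
E
python3 - <<'E'
from h import *
p,R=tool()
for n,dy in((24,-33),):
    p,R=sim([[-25,0,-38,0,0,0]]*4+[[0,dy,0,3.4,0,0]]*n,p,R);print(p,R.as_matrix())
c=calibration("wrist");p,R=tool()
print("cam centre in tool",R.inv().apply(-c["R"].T@c["t"]-p),"axes",(c["R"]@R.as_matrix()))
E
```

```text
[ 558.37 -102.47  331.27] [[-0.    0.15  0.99]
 [-0.    0.99 -0.15]
 [-1.   -0.   -0.  ]]
cam centre in tool [-142.93   76.41   -1.01] axes [[-0.    0.    1.  ]
 [-0.3  -0.95 -0.  ]
 [ 0.95 -0.3   0.  ]]
```

Emit:
step_arm --series '[-25, 0, -38, 0, 0, 0, -25, 0, -38, 0, 0, 0, -25, 0, -38, 0, 0, 0, -25, 0, -38, 0, 0, 0, 0, -33, 0, 3.4, 0, 0, 0, -33, 0, 3.4, 0, 0, 0, -33, 0, 3.4, 0, 0, 0, -33, 0, 3.4, 0, 0, 0, -33, 0, 3.4, 0, 0, 0, -33, 0, 3.4, 0, 0, 0, -33, 0, 3.4, 0, 0, 0, -33, 0, 3.4, 0, 0]'

```text
clock: 1.35
eef_pos: [382.1, 373.5, 330.9]
tool_rot: [0.651, -0.275, 0.652, 0.275]
wrist_force: [0.9, 1.1, 0.2]
opening: 85.6
```

Emit:
step_arm --series '[0, -33, -3, 3.4, 0, 0, 0, -33, -3, 3.4, 0, 0, 0, -33, -3, 3.4, 0, 0, 0, -33, -3, 3.4, 0, 0, 0, -33, -3, 3.4, 0, 0, 0, -33, -3, 3.4, 0, 0, 0, -33, -3, 3.4, 0, 0, 0, -33, -3, 3.4, 0, 0, 0, -33, -3, 3.4, 0, 0, 0, -33, -3, 3.4, 0, 0, 0, -33, -3, 3.4, 0, 0, 0, -33, -3, 3.4, 0, 0]'

```text
clock: 2.55
eef_pos: [527.0, 12.2, 330.9]
tool_rot: [0.706, -0.031, 0.707, 0.031]
wrist_force: [0.2, 0.2, -0.1]
opening: 85.6
```

Emit:
step_arm --series '[0, -33, -3, 3.0, 0, 0, 0, -33, -3, 3.0, 0, 0, 0, -33, -3, 3.0, 0, 0, 0, -33, -3, 2, 0, 0, 0, 0, 0, 0, 0, 0]'

```text
clock: 3.05
eef_pos: [515.7, -121.7, 330.8]
tool_rot: [0.706, 0.037, 0.706, -0.039]
wrist_force: [-0.1, 1.6, 1.0]
opening: 85.4
```

Run:
```python
from h import *
import pickle
p,R=tool();c=calibration("wrist");im=grab_frame("wrist")
pickle.dump((p,R.as_matrix(),c),open("w1.pkl","wb"))
print(p,R.as_matrix(),status.read_state()["wrist_force"])
cv2.imwrite("pics/w1.png",im)
```

```text
[ 515.68 -121.74  330.8 ] [[-0.    0.11  0.99]
 [-0.    0.99 -0.11]
 [-1.   -0.   -0.  ]] [ 0.99  0.44 -0.13]
```

View pics/w1.png

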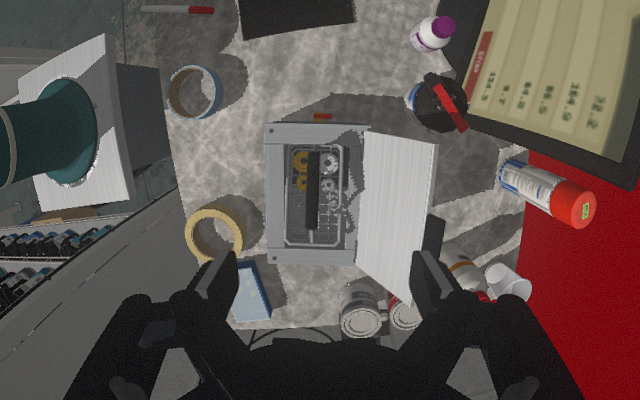

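Run:
```python
import cv2
t=cv2.imread("pics/w1.png")
cv2.imwrite("pics/w1z.png",cv2.resize(t[112:272,255:375],(450,600),interpolation=cv2.INTER_CUBIC))
```

```text
(no output)
```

View pics/w1z.png

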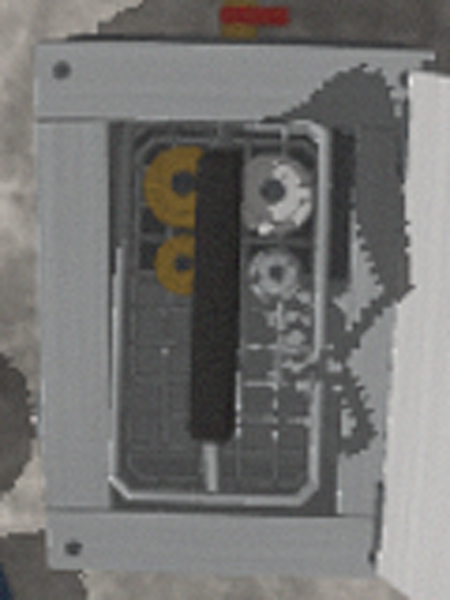

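Run:
```python
from h import *
import pickle
p,R,c=pickle.load(open("w1.pkl","rb"))
Z=lambda x,y:(255+x/3.75,112+y/3.75)
for n,q in dict(FL=(35,42),FR=(48,570),BL=(433,50),mFL=(109,122),mFR=(109,508)).items(): print(n,onz("wrist",Z(*q),84,c))
fl,fr=[onz("wrist",Z(*q),84,c)[:2] for q in((35,42),(48,570))]
y=(fl-fr)/np.linalg.norm(fl-fr);print("len",np.linalg.norm(fl-fr),"yaw",np.degrees(np.arctan2(-y[0],y[1])))
x=np.array([y[1],-y[0]]);print("centre",(fl+fr)/2+66*x)
T=lambda x,y:(295+x/5,155+y/5)
S=lambda x,y:(310+x/5,130+y/5)
e1=Z(220,152);e2=Z(213,440)
for e,t,s in((e1,T(142,350),S(213,335)),(e2,T(322,373),S(272,238))):
    print(tri(ray("wrist",e,c),ray("top",t),ray("side",s)),tri(ray("wrist",e,c),ray("top",t)),tri(ray("wrist",e,c),ray("side",s)))
for z in (130,140,150):print(z,onz("wrist",e1,z,c),onz("wrist",e2,z,c))
print("mid bar w",[onz("wrist",Z(217,300),z,c) for z in(135,145)])
```

```text
FL [446.09 -62.65  84.  ]
FR [ 418.36 -260.78   84.  ]
BL [578.89 -80.12  84.  ]
mFL [467.65 -93.04  84.  ]
mFR [ 446.64 -236.05   84.  ]
len 200.06166043374162 yaw -7.967795078494468
centre [ 497.59 -170.87]
(array([ 504.59, -100.99,  129.67]), [1.7, 1.0, 0.7]) (array([ 504.65, -101.87,  118.07]), [1.0, 1.0]) (array([ 505.08, -100.82,  129.78]), [1.2, 1.2])
(array([ 494.46, -185.95,  141.79]), [1.6, 1.3, 0.7]) (array([ 495.02, -183.83,  150.79]), [0.0, 0.0]) (array([ 494.3 , -188.5 ,  139.44]), [0.3, 0.3])
130 [ 506.22 -100.42  130.  ] [ 493.15 -192.66  130.  ]
140 [506.73 -98.86 140.  ] [ 494.03 -188.41  140.  ]
150 [507.23 -97.29 150.  ] [ 494.92 -184.16  150.  ]
mid bar w [array([ 500.33, -144.71,  135.  ]), array([ 501.02, -141.82,  145.  ])]
```

```bash
cat >> h.py <<'E'
def bathR(yaw=-7.8,tilt=0):  # tool axes for basket tilt (deg about basket x; negative=+y down)
    B=Ro.from_euler("z",yaw,degrees=True)*Ro.from_euler("x",tilt,degrees=True)
    m=B.as_matrix(); return Ro.from_matrix(np.c_[-m[:,2],m[:,1],m[:,0]])
def need(Rt,hold,back=0):
    p,R=tool();q=np.array(hold)+Rt.apply([18.7-back,0,0])
    print("rot tool",np.degrees((R.inv()*Rt).as_rotvec()),"shift cur tool axes",R.inv().apply(q-p),"in target axes",Rt.inv().apply(q-p),"tcp",q)
E
python3 - <<'E'
from h import *
need(bathR(-7.8,-19),[500,-144,137],70)
E
```

```text
rot tool [  1.72   0.24 -19.  ] shift cur tool axes [145.35  -8.92 -12.75] in target axes [140.45  38.53 -12.59] tcp [ 502.27 -127.45  185.51]
```

Emit:
step_arm --series '[0, 0, 0, 0.4, 0, -4.75, 0, 0, 0, 0.4, 0, -4.75, 0, 0, 0, 0.4, 0, -4.75, 0, 0, 0, 0.4, 0, -4.75, 28, 7.7, -2.5, 0, 0, 0, 28, 7.7, -2.5, 0, 0, 0, 28, 7.7, -2.5, 0, 0, 0, 28, 7.7, -2.5, 0, 0, 0, 28, 7.7, -2.5, 0, 0, 0, 0, 0, 0, 0, 0, 0, 0, 0, 0, 0, 0, 0]' --fingers 0.6

```text
clock: 4.2
eef_pos: [503.4, -125.2, 186.2]
tool_rot: [0.69, -0.071, 0.702, -0.162]
wrist_force: [0.6, -0.4, 0.9]
opening: 51.2
```

Run:
```python
from h import *
import pickle
need(bathR(-7.8,-19),[500,-144,137],0)
p,R=tool();c=calibration("wrist");im=grab_frame("wrist")
pickle.dump((p,R.as_matrix(),c),open("w2.pkl","wb"))
cv2.imwrite("pics/w2.png",im)
cv2.imwrite("pics/s2.png",cv2.resize(grab_frame("side")[100:260,280:420],(525,600),interpolation=cv2.INTER_CUBIC))
```

```text
rot tool [ 0.32  0.31 -0.  ] shift cur tool axes [71.45 -1.99 -1.26] in target axes [71.46 -1.99 -0.87] tcp [ 499.17 -150.03  119.32]
```

View pics/w2.png

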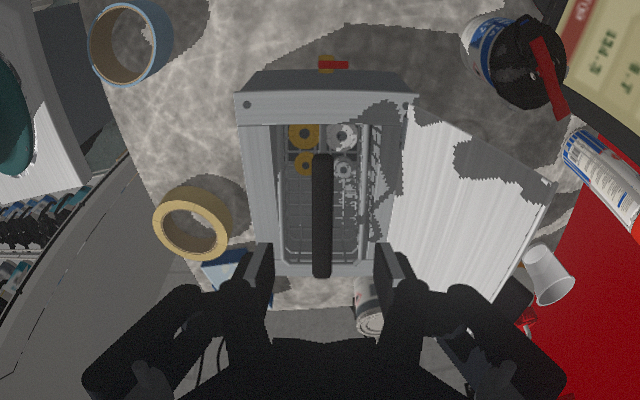

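View pics/s2.png

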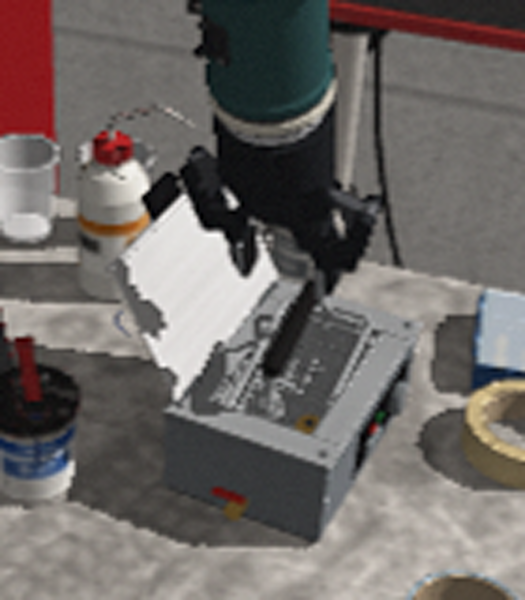

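Run:
```python
from h import *
import pickle
c1=pickle.load(open("w1.pkl","rb"))[2];p,R,c2=pickle.load(open("w2.pkl","rb"))
Z=lambda x,y:(255+x/3.75,112+y/3.75)
for a,b in((Z(220,152),(323,154)),(Z(213,440),(321,278))):
    X,e=tri(ray("wrist",a,c1),ray("wrist",b,c2));print(X,e,"tool",R.T@(X-p))
```

```text
[ 505.94 -101.58  122.66] [0.1, 0.1] tool [52.37 43.18 -0.78]
[ 494.83 -181.18  156.88] [0.7, 0.7] tool [ 46.17 -43.95  -1.44]
```

Emit:
step_arm --series '[25, -0.5, -0.5, 0.2, 0.2, 0, 25, -0.5, -0.5, 0.1, 0.1, 0, 15, 0, 0, 0, 0, 0, 8, 0, 0, 0, 0, 0, 0, 0, 0, 0, 0, 0]'

```text
clock: 4.8
eef_pos: [499.4, -150.5, 117.4]
tool_rot: [0.688, -0.069, 0.704, -0.164]
wrist_force: [-0.0, -0.1, 0.4]
opening: 51.3
```

Emit:
step_arm --series '[0, 0, 0, 0, 0, 0, 0, 0, 0, 0, 0, 0, 0, 0, 0, 0, 0, 0, 0, 0, 0, 0, 0, 0, 0, 0, 0, 0, 0, 0, 0, 0, 0, 0, 0, 0, 0, 0, 0, 0, 0, 0]' --fingers 0

```text
clock: 5.5
eef_pos: [500.0, -150.3, 118.7]
tool_rot: [0.689, -0.069, 0.703, -0.164]
wrist_force: [-2.6, 1.7, 5.1]
opening: 13.0
```

Run:
```python
from h import *
s=status.read_state();print(s["opening"],s["wrist_force"],s["wrist_torque"])
need(bathR(-7.8,-19),[500,-144,137],0)
cv2.imwrite("pics/w3.png",grab_frame("wrist"))
```

```text
13.009505852116602 [-2.57  1.72  5.06] [ 0.08  0.38 -0.11]
rot tool [-0.09  0.12  0.01] shift cur tool axes [-0.59 -0.07 -0.86] in target axes [-0.59 -0.06 -0.86] tcp [ 499.17 -150.03  119.32]
```

View pics/w3.png

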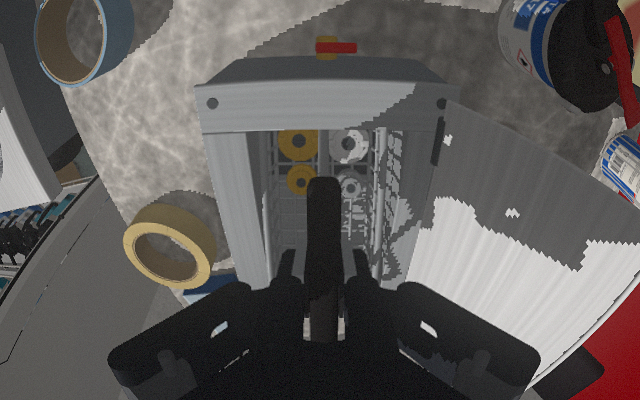

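```bash
cat >> h.py <<'E'
BC=np.array([498.,-171,0]);BY=-7.8
def inbath(X): return Ro.from_euler("z",-BY,degrees=True).apply(np.array(X)-BC)
def show():
    s=status.read_state();p,R=tool();m=R.as_matrix()
    tilt=np.degrees(np.arctan2(-m[2,1],np.hypot(m[0,1],m[1,1])))
    print("grip bath",inbath(p-R.apply([18.7,0,0])),"mid bath",inbath(p+R.apply([66.3,0,0])),"tilt",-tilt,"yaw",np.degrees(np.arctan2(m[1,2],m[0,2])),"F",s["wrist_force"],"T",s["wrist_torque"],"op",s["opening"])
E
python3 -c "
from h import *
show()"
```

```text
grip bath [ -0.87  26.89 136.4 ] mid bath [-0.7  -0.79 56.03] tilt -19.007160557332192 yaw -7.846678583283327 F [-2.62  1.38  5.76] T [ 0.17  0.37 -0.19] op 12.999264991426507
```

Emit:
step_arm --series '[-0.4, -2.4, 0, 0, 0, 2, -0.4, -2.4, 0, 0, 0, 2, -0.4, -2.5, 0, 0, 0, 2, -0.3, -2.5, 0, 0, 0, 2, 0, 0, 0, 0, 0, 0]'

```text
clock: 6.05
eef_pos: [497.5, -159.8, 120.9]
tool_rot: [0.698, -0.019, 0.707, -0.116]
wrist_force: [-0.0, 0.8, -4.7]
opening: 13.1
```

```bash
python3 -c "
from h import *
show()"
```

```text
grip bath [ -2.05  14.56 139.27] mid bath [-2.07 -1.61 55.83] tilt -10.96875491412201 yaw -7.940103615137068 F [-0.04  0.8  -4.73] T [ 0.2  -0.04  0.03] op 13.120315705188775
```

Emit:
step_arm --series '[-0.3, -2.4, 0.3, 0, 0, 2, -0.3, -2.4, 0.3, 0, 0, 2, -0.3, -2.3, 0.3, 0, 0, 2, 0, -2.3, 0.3, 0, 0, 2, 0, 0, 0, 0, 0, 0]'

```text
clock: 6.55
eef_pos: [497.5, -169.0, 123.0]
tool_rot: [0.704, 0.03, 0.707, -0.067]
wrist_force: [0.1, -0.8, -5.1]
opening: 13.1
```

```bash
python3 -c "
from h import *
show()
import cv2
cv2.imwrite('pics/w4.png',grab_frame('wrist'))
cv2.imwrite('pics/s4.png',cv2.resize(grab_frame('side')[100:260,280:420],(525,600),interpolation=cv2.INTER_CUBIC))
"
```

```text
grip bath [ -0.79   2.92 141.71] mid bath [-0.82 -1.57 56.83] tilt -3.025054447899039 yaw -7.918214667674697 F [ 0.07 -0.84 -5.06] T [ 0.03 -0.   -0.04] op 13.145396747181078
```

View pics/w4.png

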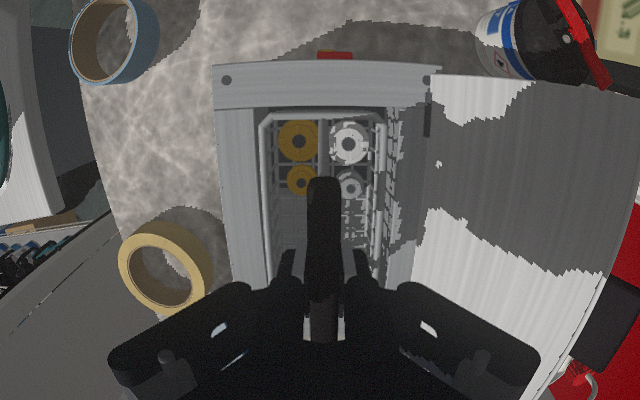

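View pics/s4.png

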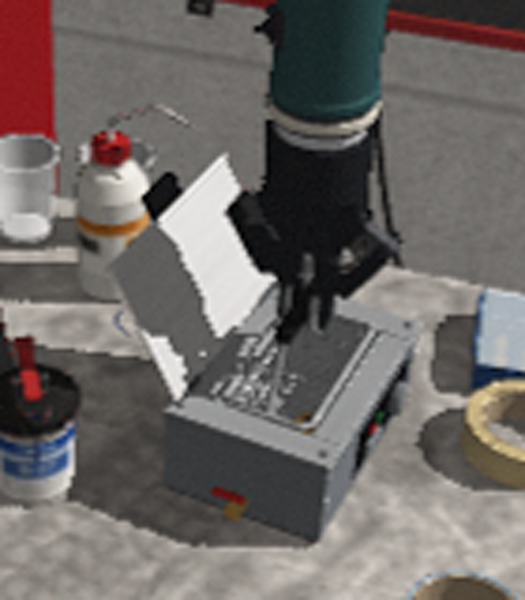

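Emit:
step_arm --series '[0, -1.7, 0, 0, 0, 1.5, 0, -1.7, 0, 0, 0, 1.5, 0, 0, 0, 0, 0, 0, 0, 0, 0, 0, 0, 0]'

```text
clock: 7.05
eef_pos: [497.5, -171.5, 123.7]
tool_rot: [0.706, 0.048, 0.705, -0.049]
wrist_force: [0.0, 0.8, -5.2]
opening: 13.2
```

```bash
python3 -c "
from h import *
import pickle
show()
p,R=tool();c=calibration('wrist');im=grab_frame('wrist')
pickle.dump((p,R.as_matrix(),c),open('w5.pkl','wb'))
cv2.imwrite('pics/w5.png',im)
cv2.imwrite('pics/w5z.png',cv2.resize(im[50:290,200:460],(780,720))[:600])
"
```

```text
grip bath [ -0.42  -0.56 142.43] mid bath [-0.37 -0.63 57.43] tilt -0.04710058442473916 yaw -7.834550365133914 F [ 0.01  0.77 -5.16] T [-0.1  -0.03  0.01] op 13.22555513803919
```

View pics/w5z.png

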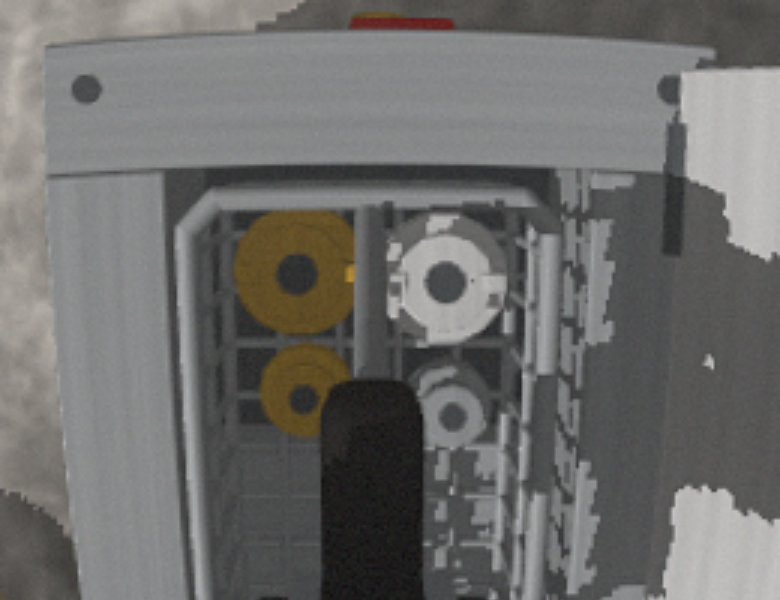

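```bash
python3 -c "
from h import *
import pickle
c=pickle.load(open('w5.pkl','rb'))[2]
Z=lambda x,y:(200+x/3,50+y/3)
print('rim+y',inbath(onz('wrist',Z(370,186),87.4,c)),'mouth+y',inbath(onz('wrist',Z(370,168),84,c)))
print('rim l/r',inbath(onz('wrist',Z(179,240),87.4,c)),inbath(onz('wrist',Z(559,240),87.4,c)),'mouth l',inbath(onz('wrist',Z(167,240),84,c)), 'mouth r',inbath(onz('wrist',Z(584,240),84,c)))
print('deck +y',inbath(onz('wrist',Z(370,32),84,c)),inbath(onz('wrist',Z(46,110),84,c)))
"
```

```text
rim+y [-0.83 69.8  87.4 ] mouth+y [-0.83 73.24 84.  ]
rim l/r [-38.03  59.93  87.4 ] [35.94 59.87 87.4 ] mouth l [-41.19  59.72  84.  ] mouth r [41.76 59.74 84.  ]
deck +y [ -0.82 100.13  84.  ] [-65.78  87.41  84.  ]
```

Emit:
step_arm --series '[-3, 0, 0.5, 0, 0, 0, -6, 0, 0, 0, 0, 0, -8, 0, 0, 0, 0, 0, -8, 0, 0, 0, 0, 0, 0, 0, 0, 0, 0, 0]'

```text
clock: 7.6
eef_pos: [499.7, -172.5, 151.4]
tool_rot: [0.707, 0.048, 0.704, -0.049]
wrist_force: [0.6, -0.7, -4.4]
opening: 13.3
```

```bash
python3 -c "
from h import *
show()"
```

```text
grip bath [  1.81  -1.21 170.06] mid bath [ 2.26 -1.3  85.06] tilt -0.056884576715605095 yaw -7.840944121755034 F [ 0.63 -0.72 -4.4 ] T [-0.2  -0.01  0.01] op 13.340944866911906
```

Emit:
step_arm --series '[-5, 0.5, -1.5, 0, 0, 0, -10, 0, 0, 0, 0, 0, -10, 0, 0, 0, 0, 0, -15, 0, 0, 0, 0, 0, -20, 0, 0, 0, 0, 0, -20, 0, 0, 0, 0, 0, -10, 0, 0, 0, 0, 0, 0, 0, 0, 0, 0, 0]'

```text
clock: 8.4
eef_pos: [498.2, -171.8, 242.0]
tool_rot: [0.708, 0.048, 0.703, -0.049]
wrist_force: [-0.2, -0.3, -5.9]
opening: 12.7
```

```bash
python3 -c "
from h import *
show()
import cv2
cv2.imwrite('pics/s6.png',grab_frame('side'))
# mat
t=cv2.imread('pics/top0.png')
m=(t.max(2)<45).astype('uint8');m[:,:140]=0;m[:,275:]=0;m[:170]=0;m[280:]=0
m=cv2.morphologyEx(m,cv2.MORPH_OPEN,np.ones((5,5)))
k=max(cv2.findContours(m,0,1)[0],key=cv2.contourArea)
P=np.array([onz('top',q[0],4)[:2] for q in k],'float32');b=cv2.minAreaRect(P);print(b,cv2.boxPoints(b))
s=cv2.imread('pics/side0.png')
m=(s.max(2)<45).astype('uint8');m[:,:250]=0;m[:,380:]=0;m[:255]=0;m[378:]=0
m=cv2.morphologyEx(m,cv2.MORPH_OPEN,np.ones((5,5)))
k=max(cv2.findContours(m,0,1)[0],key=cv2.contourArea)
P=np.array([onz('side',q[0],4)[:2] for q in k],'float32');b=cv2.minAreaRect(P);print(b,cv2.boxPoints(b))
"
```

```text
grip bath [  0.19  -0.77 260.7 ] mid bath [  0.72  -0.87 175.7 ] tilt -0.06740913589681757 yaw -7.845377640111649 F [-0.19 -0.29 -5.94] T [-0.13 -0.01 -0.02] op 12.74812195011639
((492.450927734375, 193.24197387695312), (168.30747985839844, 234.22813415527344), 2.035198211669922) [[404.19 307.29]
 [412.51  73.21]
 [580.71  79.19]
 [572.39 313.27]]
((493.91259765625, 194.58116149902344), (170.23098754882812, 240.10568237304688), 2.340941905975342) [[403.96 311.06]
 [413.77  71.15]
 [583.86  78.11]
 [574.05 318.01]]
```

View pics/s6.png

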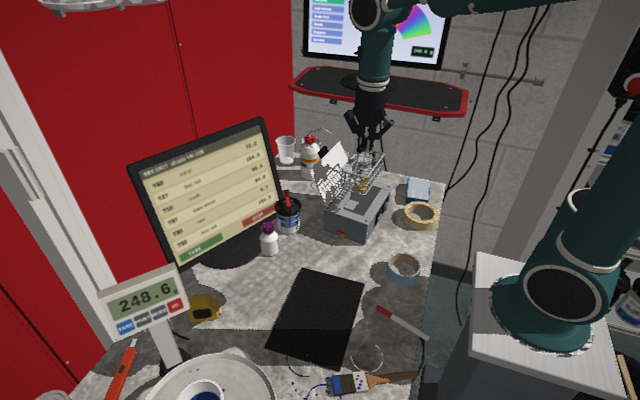

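Emit:
step_arm --series '[0, 10, -1, -0.5, 0, 0, 0, 20, -2, -1, 0, 0, 0, 30, -2, -1, 0, 0, 0, 36, -2, -1, 0, 0, 0, 36, -2, -1, 0, 0, 0, 36, -2, -1, 0, 0, 0, 36, -2, -1, 0, 0, 0, 36, -2, -1, 0, 0, 0, 36, -2, -1, 0, 0, 0, 36, -2, -1, 0, 0, 0, 30, -2, -0.5, 0, 0, 0, 15, -2, 0, 0, 0]'

```text
clock: 9.65
eef_pos: [488.1, 188.7, 237.4]
tool_rot: [0.706, -0.014, 0.708, 0.014]
wrist_force: [-0.7, -1.8, -6.9]
opening: 13.2
```

Emit:
step_arm --series '[0, 5, 0, 0, 0, 0, 0, 0, 0, 0, 0, 0]'

```text
clock: 9.85
eef_pos: [489.0, 191.0, 238.2]
tool_rot: [0.707, -0.014, 0.707, 0.013]
wrist_force: [-0.1, -0.5, -4.8]
opening: 13.0
```

```bash
python3 -c "
from h import *
import pickle
show();
need(bathR(2.2,0),[493,194,4+30+85+1],0)
p,R=tool();c=calibration('wrist');im=grab_frame('wrist')
pickle.dump((p,R.as_matrix(),c),open('w7.pkl','wb'))
cv2.imwrite('pics/w7.png',im);cv2.imwrite('pics/s7.png',cv2.resize(grab_frame('side')[150:400,200:450],(600,600)))
"
```

```text
grip bath [-58.01 357.46 256.87] mid bath [-58.   357.34 171.87] tilt -0.07591241026947895 yaw 2.2287474738524313 F [-0.08 -0.5  -4.82] T [-0.18 -0.04 -0.07] op 12.996013860917712
rot tool [ 0.03 -0.01  0.08] shift cur tool axes [136.87   3.03   4.1 ] in target axes [136.87   2.85   4.07] tcp [493.  194.  101.3]
```

View pics/w7.png

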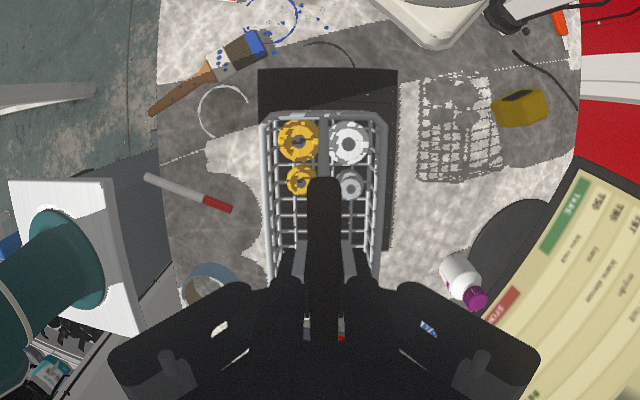

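View pics/s7.png

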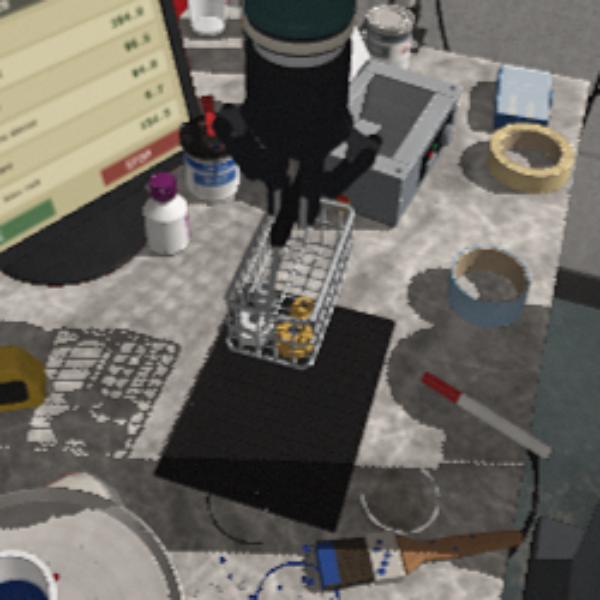

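```bash
python3 -c "
from h import *
import pickle
c=pickle.load(open('w7.pkl','rb'))[2]
for q in((258,69),(397,70)):print(onz('wrist',q,4,c))
"
```

```text
[404.7  307.39   4.  ]
[572.75 313.28   4.  ]
```

Emit:
step_arm --series '[10, 0.5, 1, 0, 0, 0, 20, 0.5, 1, 0, 0, 0, 25, 0.5, 1, 0, 0, 0, 25, 0.5, 0.5, 0, 0, 0, 25, 0.5, 0.5, 0, 0, 0, 15, 0.5, 0, 0, 0, 0, 8, 0, 0, 0, 0, 0, 0, 0, 0, 0, 0, 0, 0, 0, 0, 0, 0, 0]'

```text
clock: 10.85
eef_pos: [494.6, 194.2, 111.9]
tool_rot: [0.708, -0.013, 0.706, 0.013]
wrist_force: [0.5, -0.7, -5.4]
opening: 13.2
```

```bash
python3 -c "
from h import *
show();
need(bathR(2.2,0),[493,194,4+30+85+1],0)
"
```

```text
grip bath [-52.98 361.37 130.65] mid bath [-52.75 361.43  45.65] tilt 0.012876148675664407 yaw 2.1395449675648797 F [ 0.51 -0.65 -5.42] T [-0.14 -0.07 -0.05] op 13.237426628765093
rot tool [-0.06  0.16 -0.01] shift cur tool axes [10.64 -0.16 -1.64] in target axes [10.65 -0.16 -1.61] tcp [493.  194.  101.3]
```

Emit:
step_arm --series '[4, -1, -1.5, 0, 0, 0, 3, 0, 0, 0, 0, 0, 2, 0, 0, 0, 0, 0, 1, 0, 0, 0, 0, 0, 0, 0, 0, 0, 0, 0, 0, 0, 0, 0, 0, 0]'

```text
clock: 11.45
eef_pos: [492.3, 193.1, 101.1]
tool_rot: [0.707, -0.013, 0.706, 0.013]
wrist_force: [-0.1, 0.2, -4.5]
opening: 12.9
```

```bash
python3 -c "
from h import *
show();
need(bathR(2.2,0),[493,193,4+30+85],0)
cv2.imwrite('pics/s8.png',cv2.resize(grab_frame('side')[150:400,200:450],(600,600)))
"
```

```text
grip bath [-55.08 360.01 119.77] mid bath [-54.95 360.01  34.77] tilt -0.00955945013889492 yaw 2.163150901487391 F [-0.08  0.2  -4.53] T [-0.15 -0.05 -0.04] op 12.856190953707438
rot tool [-0.04  0.08  0.01] shift cur tool axes [ 0.77 -0.17  0.67] in target axes [ 0.77 -0.17  0.68] tcp [493.  193.  100.3]
```

View pics/s8.png

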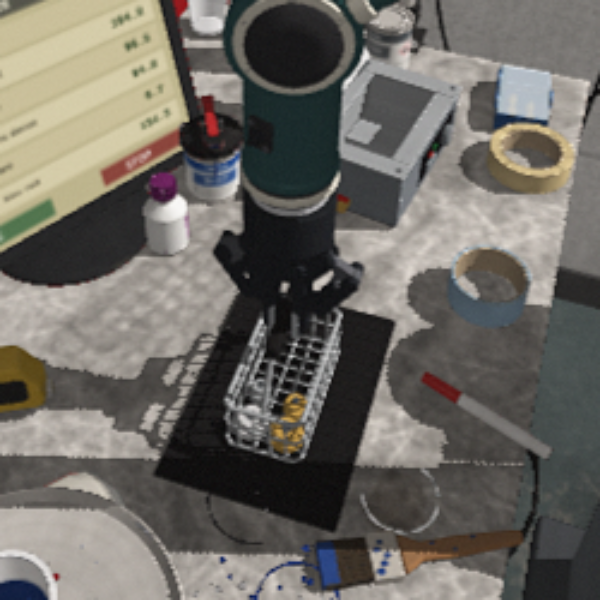

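Still bearing its weight, so I'll lower it in 1 mm steps.

Emit:
step_arm --series '[1, 0, 0.5, 0, 0, 0, 0, 0, 0, 0, 0, 0, 0, 0, 0, 0, 0, 0]'

```text
clock: 11.8
eef_pos: [492.8, 193.1, 100.0]
tool_rot: [0.707, -0.013, 0.707, 0.013]
wrist_force: [1.2, 0.4, -4.7]
opening: 13.1
```

Emit:
step_arm --series '[1, 0, 0, 0, 0, 0, 0, 0, 0, 0, 0, 0, 0, 0, 0, 0, 0, 0]'

```text
clock: 12.1
eef_pos: [492.7, 193.1, 99.0]
tool_rot: [0.707, -0.013, 0.707, 0.013]
wrist_force: [0.1, -0.7, -5.7]
opening: 12.9
```

Emit:
step_arm --series '[1, 0, 0, 0, 0, 0, 0, 0, 0, 0, 0, 0, 0, 0, 0, 0, 0, 0]'

```text
clock: 12.4
eef_pos: [493.1, 193.0, 98.7]
tool_rot: [0.708, -0.013, 0.706, 0.013]
wrist_force: [-2.3, -3.2, 1.8]
opening: 13.1
```

Emit:
step_arm --series '[0, 0, 0, 0, 0, 0, 0, 0, 0, 0, 0, 0, 0, 0, 0, 0, 0, 0, 0, 0, 0, 0, 0, 0, 0, 0, 0, 0, 0, 0]' --fingers 0.6

```text
clock: 12.9
eef_pos: [492.9, 193.3, 98.1]
tool_rot: [0.708, -0.013, 0.706, 0.013]
wrist_force: [-0.6, -0.3, 0.3]
opening: 50.9
```

Emit:
step_arm --series '[-5, 0, 0, 0, 0, 0, -15, 0, 0, 0, 0, 0, -30, 0, 0, 0, 0, 0, -40, 0, 0, 0, 0, 0, -40, 0, 0, 0, 0, 0, -40, 0, 0, 0, 0, 0, 0, 0, 0, 0, 0, 0, 0, 0, 0, 0, 0, 0]'

```text
clock: 13.7
eef_pos: [493.6, 193.5, 271.0]
tool_rot: [0.709, -0.013, 0.705, 0.014]
wrist_force: [-1.0, -0.1, -0.4]
opening: 51.4
```

```bash
python3 -c "
from h import *
import pickle
show()
p,R=tool();c=calibration('wrist');im=grab_frame('wrist')
pickle.dump((p,R.as_matrix(),c),open('w9.pkl','wb'))
cv2.imwrite('pics/w9.png',im)
cv2.imwrite('pics/s9.png',cv2.resize(grab_frame('side')[100:400,250:450],(400,600)))
"
```

```text
grip bath [-53.93 360.49 289.7 ] mid bath [-53.44 360.68 204.7 ] tilt 0.0727849688155573 yaw 2.1545120755759823 F [-0.98 -0.09 -0.38] T [ 0.02  0.04 -0.04] op 51.377243377572334
```

View pics/w9.png

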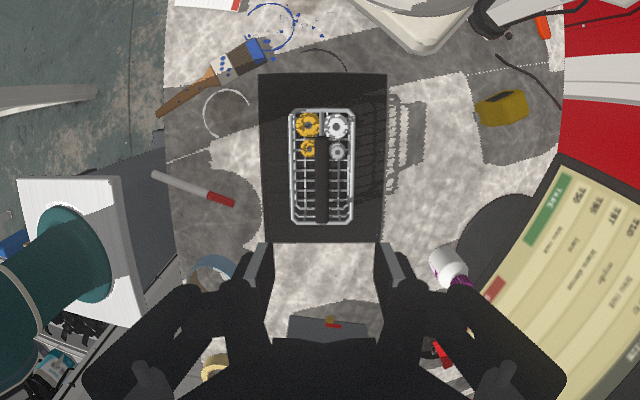

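View pics/s9.png

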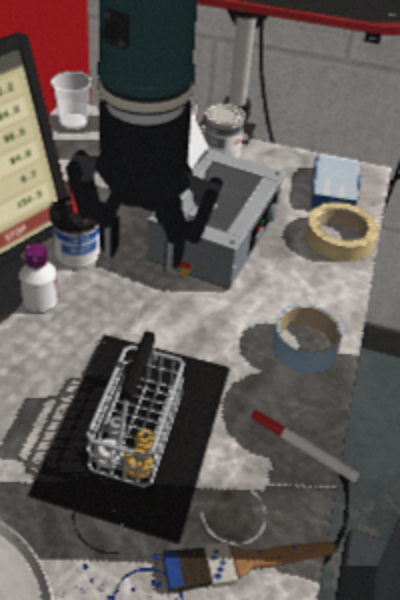

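```bash
python3 -c "
from h import *
import pickle
c=pickle.load(open('w9.pkl','rb'))[2]
a=[onz('wrist',q,4,c) for q in((259,73),(387,74),(386,242),(264,242))];print(np.array(a),np.mean(a,0))
b=[onz('wrist',q,64,c) for q in((290,108),(355,108),(353,224),(291,224))];print(np.array(b),np.mean(b,0))
"
```

```text
[[405.57 308.86   4.  ]
 [573.58 313.86   4.  ]
 [591.96  75.11   4.  ]
 [411.18  68.89   4.  ]] [495.58 191.68   4.  ]
[[454.16 263.05  64.  ]
 [526.81 265.74  64.  ]
 [532.9  127.01  64.  ]
 [457.09 124.3   64.  ]] [492.74 195.02  64.  ]
```

```bash
python3 -c "
from h import *
print('mon UR',tri(ray('top',(335,80)),ray('side',(266,118))))
print('mon LR',tri(ray('top',(322,139)),ray('side',(281,203))))
print('wash cap',tri(ray('top',(424,136)),ray('side',(310,141))))
print('spray can top',onz('top',(365,75),190))
print('tin',[onz('top',(307,152),113)],'thin',onz('top',(266,153),95))
cv2.imwrite('pics/tb.png',cv2.resize(cv2.imread('pics/top0.png')[60:220,250:470],(800,582),interpolation=cv2.INTER_CUBIC))
"
```

```text
mon UR (array([ 772.99, -117.07,  311.36]), [14.3, 14.3])
mon LR (array([721.3 , -94.5 ,  51.08]), [2.9, 2.9])
wash cap (array([ 719.91, -335.15,  133.54]), [1.3, 1.3])
spray can top [ 843.93 -185.14  190.  ]
tin [array([678.41, -57.48, 113.  ])] thin [676.25  43.2   95.  ]
```

View pics/tb.png

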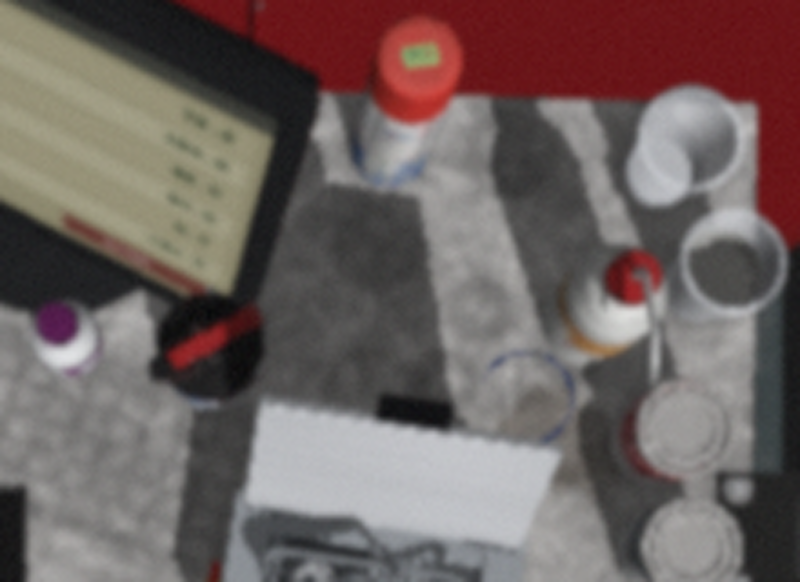

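```bash
python3 -c "
from h import *
p,R=sim([[-3,-30,6,0.8,0,0]]*12);print(p,R.as_matrix())
H=BC+Ro.from_euler('z',BY,degrees=True).apply([60,0,88]);print('H',H)
"
```

```text
[ 549.69 -169.19  303.73] [[ 0.    0.13  0.99]
 [-0.    0.99 -0.13]
 [-1.   -0.    0.  ]]
H [ 557.44 -179.14   88.  ]
```

Emit:
step_arm --series '[-5, -20, 3, 0.8, 0, 0, -5, -32, 6, 0.8, 0, 0, -5, -32, 6, 0.8, 0, 0, -5, -32, 6, 0.8, 0, 0, -5, -32, 6, 0.8, 0, 0, -5, -32, 6, 0.8, 0, 0, -5, -32, 6, 0.8, 0, 0, -5, -32, 6, 0.8, 0, 0, -5, -32, 6, 0.8, 0, 0, -5, -32, 6, 0.8, 0, 0, 0, -32, 12, 0.8, 0, 0, 0, -20, 12, 0.8, 0, 0]' --fingers 0

```text
clock: 15.0
eef_pos: [558.2, -172.4, 316.1]
tool_rot: [0.705, 0.047, 0.706, -0.047]
wrist_force: [0.6, -0.2, -0.0]
opening: -0.4
```

```bash
python3 -c "
from h import *
show();need(bathR(-7.8,0),[652,-192,320+18.7],0)
"
```

```text
grip bath [ 59.92   6.78 334.82] mid bath [ 59.74   6.79 249.82] tilt 0.010125642216746349 yaw -7.568042913460433 F [ 0.61 -0.18 -0.01] T [ 0.   -0.06  0.01] op -0.3824548822215125
rot tool [ 0.23 -0.12 -0.01] shift cur tool axes [-4.09 -7.07 95.51] in target axes [-3.88 -6.69 95.55] tcp [ 652. -192.  320.]
```

Emit:
step_arm --series '[0, -2, 24, 0.2, 0, 0, 0, -2, 24, 0, 0, 0, 0, -2, 24, 0, 0, 0, 0, -1, 24, 0, 0, 0, 0, 0, 0, 0, 0, 0]'

```text
clock: 15.5
eef_pos: [654.5, -190.2, 314.6]
tool_rot: [0.705, 0.048, 0.707, -0.047]
wrist_force: [0.4, -0.7, 1.1]
opening: 0.1
```

```bash
python3 -c "
from h import *
import pickle
show();need(bathR(-7.8,0),[652,-192,185+18.7],0)
p,R=tool();c=calibration('wrist');im=grab_frame('wrist')
pickle.dump((p,R.as_matrix(),c),open('w10.pkl','wb'))
cv2.imwrite('pics/w10.png',im)
cv2.imwrite('pics/s10.png',cv2.resize(grab_frame('side')[50:250,250:450],(600,600)))
print(proj('wrist',[625,-188,210]))
"
```

```text
grip bath [157.68   2.23 333.28] mid bath [157.43   2.32 248.28] tilt 0.05953898655659514 yaw -7.636198175006084 F [ 0.42 -0.71  1.11] T [-0.01 -0.01 -0.04] op 0.13192070290446636
rot tool [ 0.16 -0.17 -0.06] shift cur tool axes [129.58  -2.29  -1.83] in target axes [129.58  -2.16  -2.2 ] tcp [ 652. -192.  185.]
[291.72 196.88]
```

View pics/w10.png

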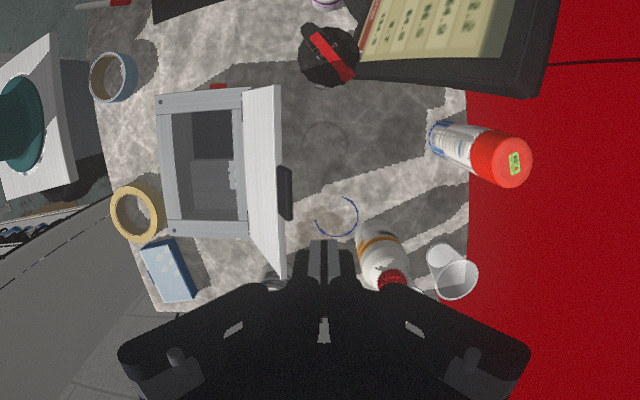

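View pics/s10.png

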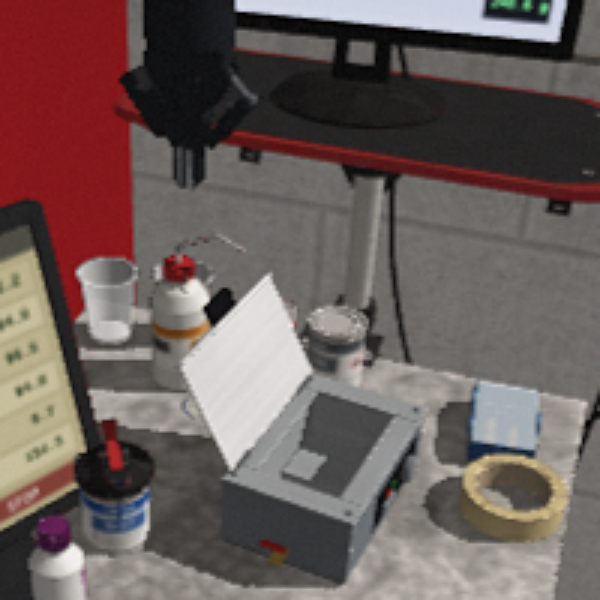

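Emit:
step_arm --series '[25, 0, 0, 0, 0, 0, 30, 0, 0, 0, 0, 0, 30, 0, 0, 0, 0, 0, 25, 0, 0, 0, 0, 0, 15, 0, 0, 0, 0, 0, 5, 0, 0, 0, 0, 0, 0, 0, 0, 0, 0, 0]'

```text
clock: 16.3
eef_pos: [653.0, -189.9, 187.9]
tool_rot: [0.706, 0.047, 0.705, -0.047]
wrist_force: [0.0, 0.7, 0.4]
opening: 0.1
```

```bash
python3 -c "
from h import *
show()
cv2.imwrite('pics/w11.png',grab_frame('wrist'))
cv2.imwrite('pics/s11.png',cv2.resize(grab_frame('side')[50:250,250:450],(600,600)))
"
```

```text
grip bath [156.11   2.29 206.61] mid bath [156.13   2.31 121.61] tilt 0.014020066863025763 yaw -7.6432507116328425 F [0.01 0.68 0.39] T [-0.01 -0.01  0.02] op 0.13619555821565205
```

View pics/w11.png

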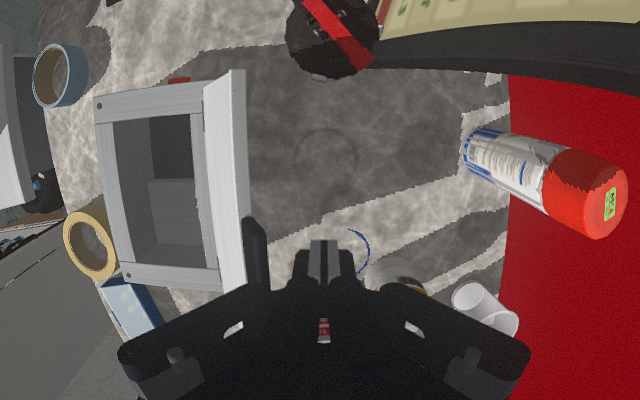

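View pics/s11.png

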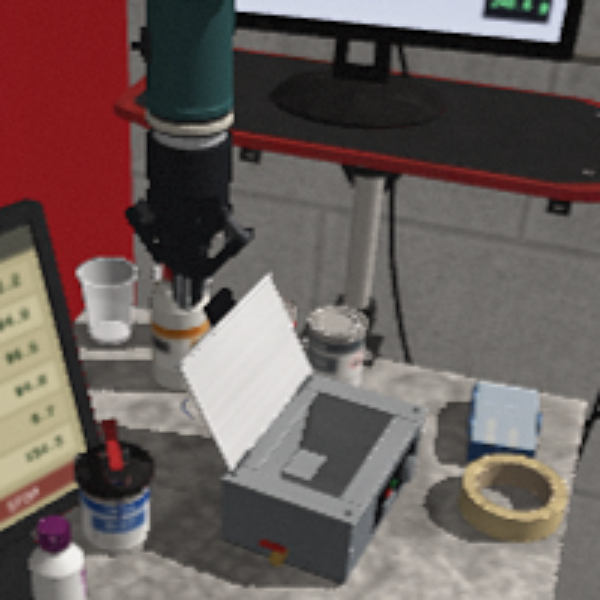

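Emit:
step_arm --series '[0, 0, -8, 0, 0, 0, -1, 0, -12, 0, 0, 0, -1, 0, -12, 0, 0, 0, -1, 0, -12, 0, 0, 0, -1, 0, -12, 0, 0, 0, 0, 0, -12, 0, 0, 0, 0, 0, -10, 0, 0, 0, 0, 0, 0, 0, 0, 0]'

```text
clock: 17.2
eef_pos: [574.1, -179.3, 191.6]
tool_rot: [0.705, 0.047, 0.706, -0.047]
wrist_force: [0.1, 0.5, -0.1]
opening: 0.1
```

```bash
python3 -c "
from h import *
show()
cv2.imwrite('pics/s12.png',cv2.resize(grab_frame('side')[50:250,250:450],(600,600)))
"
```

```text
grip bath [ 76.52   2.11 210.33] mid bath [ 76.42   2.14 125.33] tilt 0.02035153457324701 yaw -7.659168479419537 F [ 0.13  0.49 -0.13] T [-0.04  0.02  0.01] op 0.11161915936538368
```

View pics/s12.png

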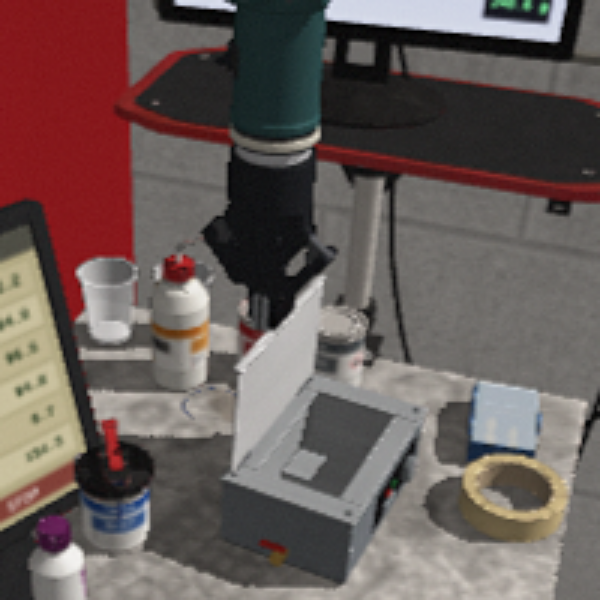

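Emit:
step_arm --series '[1, 0, -13, 0, 0, 0, 1.5, 0, -13, 0, 0, 0, 4, 0, -13, 0, 0, 0, 5, 0, -12.5, 0, 0, 0, 7, 0, -11.5, 0, 0, 0, 9, 0, -10.5, 0, 0, 0, 10, 0, -9, 0, 0, 0, 11, 0, -8, 0, 0, 0, 8, 0, -4.5, 0, 0, 0, 8, 0, -4, 0, 0, 0, 0, 0, 0, 0, 0, 0]'

```text
clock: 18.35
eef_pos: [476.7, -166.0, 125.7]
tool_rot: [0.705, 0.048, 0.706, -0.047]
wrist_force: [0.4, -0.7, 0.2]
opening: 0.1
```

```bash
python3 -c "
from h import *
show()
cv2.imwrite('pics/s13.png',cv2.resize(grab_frame('side')[50:250,250:450],(600,600)))
"
```

```text
grip bath [-21.72   2.03 144.38] mid bath [-21.88   2.11  59.38] tilt 0.04971178510471494 yaw -7.650873704753862 F [ 0.45 -0.67  0.24] T [ 0.   -0.03 -0.03] op 0.08299728279454578
```

View pics/s13.png

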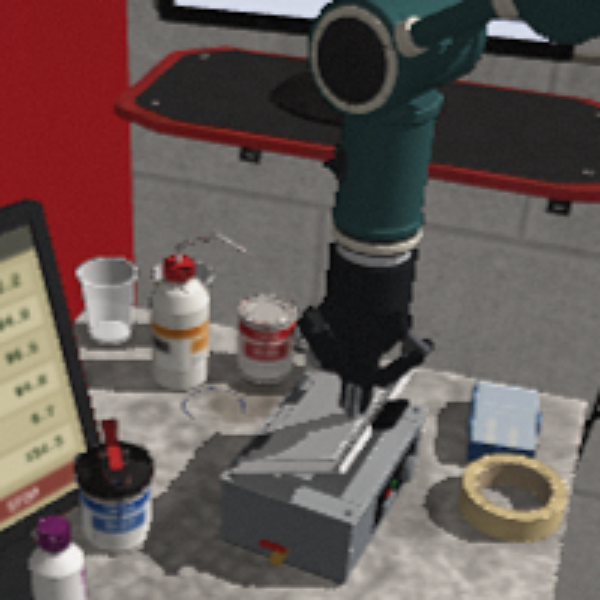

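Lid nearly down (about 20°). Now I'll press it the rest of the way slowly.

Emit:
step_arm --series '[9, 0, -3, 0, 0, 0, 9, 0, -2, 0, 0, 0, 8, 0, -1, 0, 0, 0, 5, 0, 0, 0, 0, 0, 0, 0, 0, 0, 0, 0]'

```text
clock: 18.9
eef_pos: [471.4, -165.3, 95.2]
tool_rot: [0.705, 0.047, 0.706, -0.047]
wrist_force: [0.4, -0.4, 0.2]
opening: -0.0
```

Emit:
step_arm --series '[3, 0, 0, 0, 0, 0, 0, 0, 0, 0, 0, 0, 0, 0, 0, 0, 0, 0]'

```text
clock: 19.2
eef_pos: [472.5, -165.7, 93.6]
tool_rot: [0.706, 0.047, 0.705, -0.047]
wrist_force: [0.4, -0.4, -0.2]
opening: -0.1
```

Emit:
step_arm --series '[2, 0, 0, 0, 0, 0, 0, 0, 0, 0, 0, 0]'

```text
clock: 19.4
eef_pos: [472.5, -165.8, 91.6]
tool_rot: [0.706, 0.047, 0.705, -0.047]
wrist_force: [-0.1, -0.2, 0.6]
opening: 0.1
```

Emit:
step_arm --series '[2, 0, 0, 0, 0, 0, 0, 0, 0, 0, 0, 0]'

```text
clock: 19.6
eef_pos: [472.4, -165.8, 89.5]
tool_rot: [0.706, 0.047, 0.705, -0.047]
wrist_force: [-0.8, -0.2, 0.1]
opening: -0.2
```

```bash
python3 -c "
from h import *
show()
cv2.imwrite('pics/s14.png',cv2.resize(grab_frame('side')[100:250,300:450],(600,600)))
"
```

```text
grip bath [-26.1    1.71 108.15] mid bath [-25.97   1.71  23.15] tilt 0.0007123683944773542 yaw -7.642757203527509 F [-0.77 -0.17  0.06] T [-0.02 -0.03 -0.01] op -0.16874381919022688
```

View pics/s14.png

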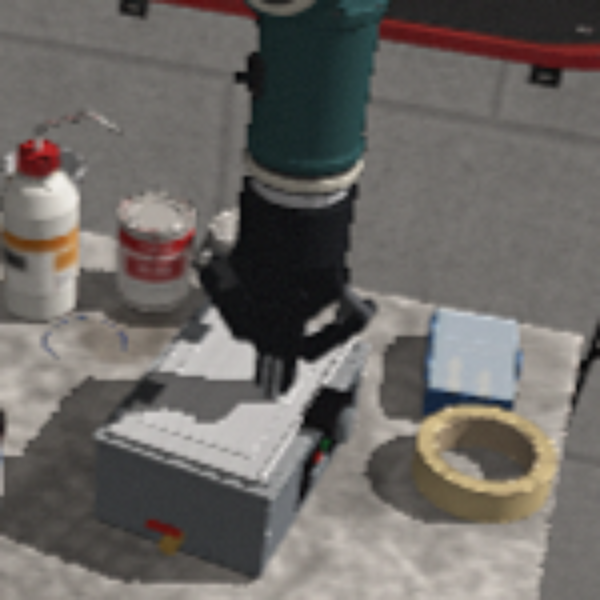

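Appears shut or nearly so. I'll press on until the force rises.

Emit:
step_arm --series '[1.5, 0, 0, 0, 0, 0, 0, 0, 0, 0, 0, 0]'

```text
clock: 19.85
eef_pos: [472.4, -165.8, 88.0]
tool_rot: [0.706, 0.047, 0.705, -0.047]
wrist_force: [-0.3, -0.5, 0.6]
opening: 0.0
```

Emit:
step_arm --series '[1.5, 0, 0, 0, 0, 0, 0, 0, 0, 0, 0, 0]'

```text
clock: 20.05
eef_pos: [472.5, -165.8, 87.9]
tool_rot: [0.706, 0.047, 0.705, -0.047]
wrist_force: [-5.1, 2.3, 11.1]
opening: 0.1
```

Emit:
step_arm --series '[-5, 0, 0, 0, 0, 0, -20, 0, 0, 0, 0, 0, -40, 10, -5, 0, 0, 0, -40, 30, -5, 0, 0, 0, -40, 30, -5, 0, 0, 0, -20, 30, 0, 0, 0, 0, 0, 20, 0, 0, 0, 0, 0, 0, 0, 0, 0, 0, 0, 0, 0, 0, 0, 0]'

```text
clock: 20.95
eef_pos: [472.9, -45.1, 250.7]
tool_rot: [0.706, 0.046, 0.705, -0.047]
wrist_force: [1.0, -0.5, 0.0]
opening: 0.3
```

```bash
python3 -c "
from h import *
show()
cv2.imwrite('pics/s15.png',grab_frame('side'))
cv2.imwrite('pics/w15.png',grab_frame('wrist'))
"
```

```text
grip bath [-41.99 121.37 269.37] mid bath [-41.94 121.32 184.37] tilt -0.03324600717613051 yaw -7.562574369672421 F [ 1.   -0.51  0.01] T [ 0.02  0.01 -0.03] op 0.29967782244750163
```

View pics/s15.png

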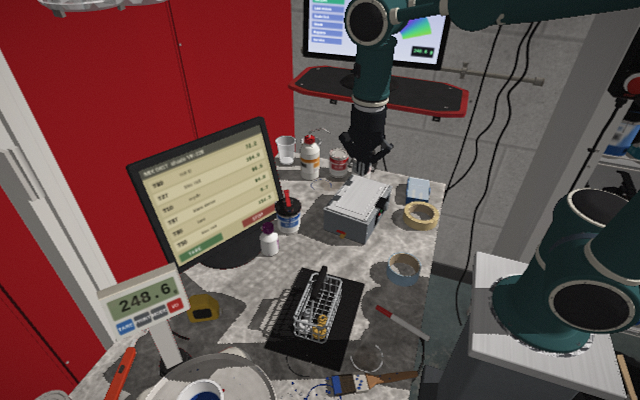

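View pics/w15.png

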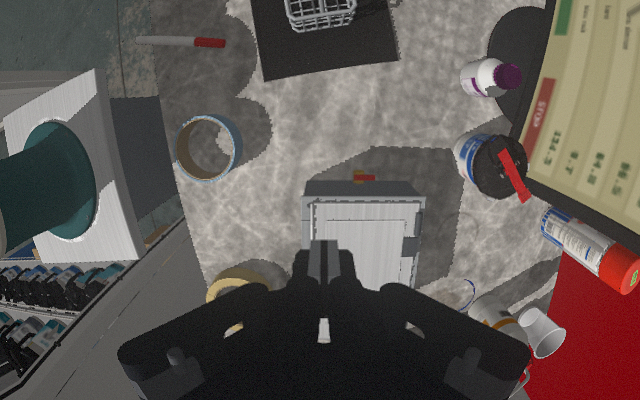

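The lid is flat on the deck, the basket stands upright on the mat, and the bottles and tin look unmoved. The arm is clear of everything, so I'm handing in.

```bash
python3 -c "
from h import *
workorder.job_done();print(status.read_state()['clock'])
"
```

```text
the job is handed in; nothing more can be done
the job is handed in; nothing more can be done
```

I turned the basket level inside the bath, lifted it straight out and stood it upright on the drip mat. Then I pushed the lid shut from behind. The job was handed in at about 21 s of the 61 s allowed, and no verdict is reported.

- **Levelling:** I gripped the bar at the basket's 19° tilt and turned the basket about its own centre to 0°. Before lifting, the wrist camera showed the rim level, with about 3 mm clearance to the mouth at the +y end and 3 to 6 mm at the sides. The lift met only the basket's weight, about 5 N.
- **Placing:** after release, the wrist picture put the basket's centre about 3–4 mm from the mat's centre. The cameras disagree on the mat's centre by up to about 4 mm in y.
- **Lid:** the fingertips met a hard stop at z ≈ 88 mm with 11 N. The last pictures show the lid flat on the deck. I did not measure its angle to the degree.
- **Bottles and tin:** they look unmoved in the last side and wrist pictures; I did not measure them again. The arm was clear of everything, with the wrist force at about 1 N.

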